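# Hang a rack arm on the slotted upright

## Robot

A 6-joint arm with a two-finger parallel gripper is mounted at the origin on the work surface. World frame = base frame: x ahead of the robot, y to its left, z up, the work surface at z = 0. Lengths are in mm, angles in degrees, forces in N, time in s.
With the tool pointing down it reaches from about 350 to 850 mm from the base axis. Payload 8.1 kg.
Tool frame: the origin (TCP) lies between the finger pads; the fingertips stand 22 mm ahead of it and the grasp point (between the pads) lies 3 mm ahead of it; z points along the fingers, y is the line along which they close (so a half turn about z gives the same grasp; the last joint's range is limited). The gripper opens to 85 mm and grips with 20 to 120 N. Pads are 22 mm wide; open, the fingers measure 114 mm over their backs; the gripper's body (76 mm by 85 mm) begins 54 mm behind the grasp point. The pads swing forward as they close: fully open they stand 13 mm farther back than shut.
Start: joints at [61.226, 7.471, 85.268, -0, 87.261, -4.893], TCP at [242.882, 548.647, 253.292] pointing down, gripper open.
Joint ranges: [-169.43, 169.43], [-51.17, 129.36], [1.28, 143.12], [-76.62, 256.62], [0, 156.53], [-152.29, 152.29]. Speed limits (degrees/s): [136.94, 136.94, 159.86, 180, 180, 180].

## Interface

Orientations are given as [roll, pitch, yaw] about the fixed x, y, z axes, in that order (R = Rz(yaw) Ry(pitch) Rx(roll)).
In Python, from bench import r, vision gives the robot as it stands.
- The arm moves only by the tool step_arm, never from a script. Its argument "targets" is a list that holds one entry, the list of rows, each a list of 6 numbers: the shift along the world's x, y, z in mm, then the turn, a rotation vector about the world's x, y, z in rad. In form: [[[x, y, z, rx, ry, rz], ...]]. A call has 1 to 12 rows; each row is the pose to reach, as a shift and turn from the pose commanded when the call began; what a row does not reach only later rows make up. A row lasts 1/12 s, in which the tool goes at most 41.7 mm and 7.16 degrees, less where a joint would pass 70% of its speed; a pose out of reach is approached as far as the arm can. A call with a gripper value outside its range is refused whole. "fingers" is the gripper's target within -1 to 1 (shut at 1, half-way at 0, fully open at -1), set as the call begins (left out, the last holds). The fingers move at their own pace and stop on an object; "newtons" is the grip in N (left out, the last holds). Time passes only in rows, so rows that repeat a pose let the fingers close. It gives the time, the measured TCP pose, the force, the opening and the grip force at its end, in the units of the state.
- r.sense(): the state, without advancing time (a new reading comes with each control period).
- vision.snapshot(name): name is "scene" or "top" or "wrist"; returns a dict with "img" (480x640x3 uint8, blue, green, red), "mtx" (3x3 intrinsics, pixels), "eye" and "attitude" of the camera in the world. Camera axes: x right, y up, looking along -z (the intrinsics and any distortion apply to the point x, -y, -z); pixel columns grow to the right and rows downward; lengths in mm; the calibration is good to about 2 mm. The wrist camera is an equidistant fisheye: a pixel r from the principal point sees the ray r / f radians off the axis. A picture is of the moment at which its call begins. There is no depth.
- r.hand_in(): hands the job in; it is judged then, once.
The state is a dict: "time": time; "joint_pos": joint angles; "qd": joint speeds; "joint_efforts": joint torques, N m; "tool_pos": TCP position; "tcp_rot": TCP orientation; "ft_force": force on the tool from outside, world axes, zero at the start; "wrist_torque": the same for the moment, N m; "finger_gap": finger opening in mm; "grip_force": force on a finger pad.
Only numpy, scipy, OpenCV 4.12 (cv2) and the standard library are available. Lean on these libraries where they do the work, as an engineer would, in place of code of your own. Each camera call takes 0.05 s, during which the arm holds its last target. There are 200 camera calls.

## Task

Hang the red rack arm on the upright: pick it up off the bench, feel its two hook tabs into the top two slots of the metal strip, push it in against the strip and then down until it sits fully home and level with the orange catch sprung back out over the hook, and let go. Work by feel and do not force it: never push on it with more than about 20 N. Leave everything else on the bench where it is.

Things in the scene. Friction and masses are not known exactly. Their poses are not given: they have to be found in the camera images.
- hanger: Red steel rack arm (0.3 to 0.6 kg) standing on the bench the way up it will hang, tabs away from the robot. Origin: back face of its plate, mid-width, at the underside. z up, x from the free end (yellow stop) to the tabs. Bar 24 wide (y) x 36 mm tall, x -220 to -5 mm; the stop rises to z = 52 mm. Plate 5 mm thick (x -5 to 0), 34 wide, 76 mm tall, with two hook tabs.
- hanger_grip (a point): A good place to grip the red arm from above: on its bar, at x = -100, y = 0, z = 24 mm in the arm's frame; close the fingers across the 24 mm width.
- hanger_tabs (a point): Mid-point of the ends of the two hook tabs: x = 11.5, y = 0, z = 39 mm in the arm's frame. Tabs are 6 mm wide (y). Each has a neck (x 0 to 5.5 mm; z 20 to 30 mm lower tab, 58 to 68 mm upper) and past it a lip (x 5.5 to 11.5 mm) from the neck's top to 9 mm below the neck (z 11 to 30, 49 to 68 mm).
- post: Dark steel upright fixed to the bench, 68 wide, 200 tall, 50 mm deep, on a foot plate 120 x 140 x 8 mm. Origin: centre of its underside, at bench height. z up, x into its face (the arm is pushed in along +x), y across. Its front holds a bright strip 40 wide, 4 mm thick, front face at x = -25 mm, z 45 to 190 mm.
- slots (a point): Middle of the post's face between the top two slots: x = -25, y = 0, z = 138 mm in the post's frame. The strip's three slots are 8.4 mm wide, at z 67 to 95, 105 to 133 and 143 to 171 mm; heights and face are exact. But the strip with its slots is fixed (does not yield) up to 7 mm off this point along post y, either way, differently each time, shown by no reading: feel for it sideways.
- home (a point): Where the red arm's origin lies when home, if the strip were at mid-post: x = -25, y = 0, z = 85 mm in the post's frame, axes as the post's. Home, the arm has the post's yaw, necks resting on the lower edges of the top two slots, up to 8.2 mm aside of this point. Tabs enter while the arm is 9 to 18 mm above home, square to the strip. Let go, it droops up to 0.04 rad in the hooks' play.
- catch (a joint): Orange sprung catch, a bar behind the top slot, 50 wide, 5 mm tall, z 155 to 160 mm in the post's frame, 8.5 mm behind the strip's face. 0 = sprung out; grows as it is pushed in (m). The upper hook meets it at 5 N, pushes it in 3 mm (0.6 N more per mm) when the plate is flat on the strip, rubs down along it, and in the last 2 mm down it springs back over the hook to 0.
- spare: Blue rack arm of another make, like the red one but with 14 mm wide tabs that do not fit; it stands beside the red one and they may have changed places. Origin and axes as the red arm's. Leave it.
- glue: Yellow glue bottle, 60 mm across, 170 mm tall, origin at its underside. Leave it.
- jar: Glass jar, 70 mm across, 85 mm tall, origin at its underside. Leave it.
- offcut: Wood offcut 90 x 200 x 38 mm, origin under its centre. Leave it.
- driver: Red-handled screwdriver lying on the bench. Leave it.
- mallet: Hammer lying on the bench. Leave it.
- tape: Yellow tape measure, 70 x 40 x 65 mm, origin under its centre. Leave it.
Not all that is in view belongs to the job. Of the things like the hanger, leave any that is green; of the rest the larger one is meant.

How it is judged:
By the outcome, as a careful person would: the job done as asked, in the order asked, and still so for the second after the job is handed in, with the robot touching nothing.
It also fails if it takes over 64 s, if anything falls off the work surface, if the arm or the gripper's body presses on something with over 40 N, if the wrist force passes 120 N, or if a joint passes its speed limit or range.

## Working session

There is one attempt and no reset: what is moved stays moved. The work goes in short steps, Python scripts to look and compute and a tool call to move; the robot and the scene stay as the last step left them, time stands still between calls to the robot, and variables do not carry over. Pictures are saved under pics/ and viewed, at most 10 in all, crops included, and the job is handed in when it is done.

Besides the shell and the picture viewer there is one more tool, called after "Emit:" as name(argument=value, ...) on one line, values as JSON. step_arm: Moves the arm, as the interface text tells. Its arguments: {"type":"object","properties":{"targets":{"type":"array"},"fingers":{"type":"number"},"newtons":{"type":"number"}},"required":["targets"]}

```bash
mkdir -p pics
python3 - <<'E'
from bench import r, vision
import cv2,pickle
d={}
for n in("scene","top"):
    s=vision.snapshot(n); d[n]=s; cv2.imwrite(f"pics/{n}0.png",s["img"])
    print(n,s["mtx"],s["eye"],s["attitude"],s.keys())
pickle.dump(d,open("d0.pkl","wb"))
print(r.sense())
E
```

```text
scene [[445.13565745   0.         318.63709739]
 [  0.         445.13565745 238.38586498]
 [  0.           0.           1.        ]] [1361.31707997  442.61154483 1024.52771459] [4.65210735e+01 5.91818201e-02 1.21690792e+02] dict_keys(['img', 'mtx', 'eye', 'attitude'])
top [[545.50856215   0.         317.932294  ]
 [  0.         545.50856215 240.80063945]
 [  0.           0.           1.        ]] [ 283.51844927  -89.48389451 1559.27843405] [  9.46206375   0.33910865 -90.4509687 ] dict_keys(['img', 'mtx', 'eye', 'attitude'])
{'time': 0.1, 'joint_pos': array([ 6.12267355e+01,  7.51164147e+00,  8.53227834e+01, -4.57229795e-04,
        8.72621634e+01, -4.89361992e+00]), 'qd': array([-5.51244732e-02, -1.81905286e-01, -2.39080469e-01, -9.28827742e-04,
        1.05952107e-04,  8.37735085e-02]), 'joint_efforts': array([ 1.36351759e-03, -5.70955610e+01, -5.01940513e+01, -1.64196354e-04,
        8.14756961e-03,  8.42943132e-05]), 'tool_pos': array([242.65551793, 548.24003306, 252.34279158]), 'tcp_rot': array([-1.79903725e+02, -7.78454673e-03,  1.56120371e+02]), 'ft_force': array([-0.5590233 ,  0.27299275, -0.35071046]), 'wrist_torque': array([0.03614519, 0.00866459, 0.03249979]), 'grip_force': 0.0, 'finger_gap': 85.43937112367603}
```

View pics/scene0.png

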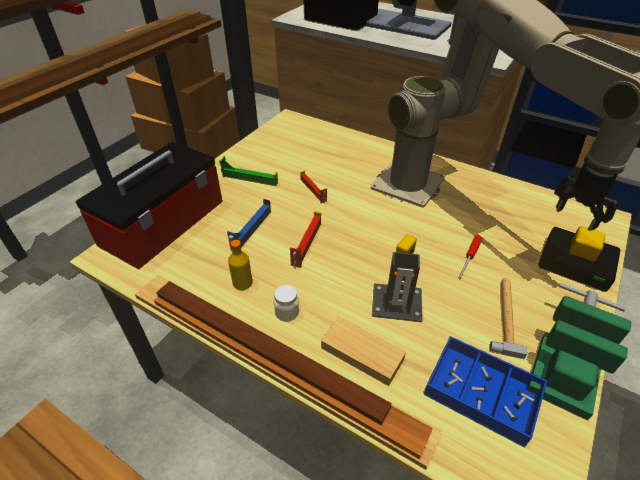

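View pics/top0.png

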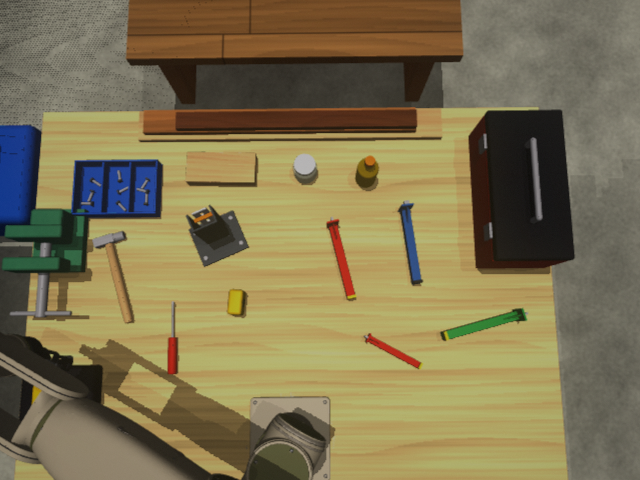

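The scene picture shows the larger red arm at (306,240) and the post at (400,285). In the top picture the red arm runs from its tabs (332,222) to its stop (351,297), and the post's foot is at (218,235). Next I'll enlarge the post and the red arm.

```bash
cat > h.py <<'E'
import numpy as np,cv2,pickle
from scipy.spatial.transform import Rotation as R
F=np.diag([1.,-1,-1])
def cam(s): return R.from_euler('xyz',s["attitude"],degrees=True).as_matrix()@F, np.array(s["eye"])
def pix2w(s,uv,z):
    M,e=cam(s); d=M@np.linalg.inv(s["mtx"])@np.array([uv[0],uv[1],1.]); return e+d*(z-e[2])/d[2]
def w2pix(s,p):
    M,e=cam(s); q=(np.atleast_2d(p)-e)@M@s["mtx"].T; return q[:,:2]/q[:,2:]
E
python3 - <<'E'
from h import *
d=pickle.load(open("d0.pkl","rb"))
t=d["top"]["img"];s=d["scene"]["img"]
A=cv2.resize(t[190:310,180:360],None,fx=4.4,fy=4.4,interpolation=cv2.INTER_CUBIC)[:, :790]
B=np.hstack([cv2.resize(s[225:325,360:435],(450,600),interpolation=cv2.INTER_CUBIC),cv2.resize(s[205:275,280:330],(340,476),interpolation=cv2.INTER_CUBIC)[:,:].copy() if 0 else cv2.copyMakeBorder(cv2.resize(s[205:275,280:330],(340,476),interpolation=cv2.INTER_CUBIC),0,124,0,0,0)])
cv2.imwrite("pics/A.png",A);cv2.imwrite("pics/B.png",B);print(A.shape,B.shape)
T=d["top"]
for n,uv,z in[("stop",(351,297),52),("tab",(333,222),70),("postcorners",(187,217),8)]:print(n,pix2w(T,uv,z))
E
```

```text
(528, 790, 3) (600, 790, 3)
stop [ 377.14128199 -172.3380216    52.        ]
tab [ 584.46719596 -124.97794728   70.        ]
postcorners [615.67219694 297.89744738   8.        ]
```

View pics/A.png

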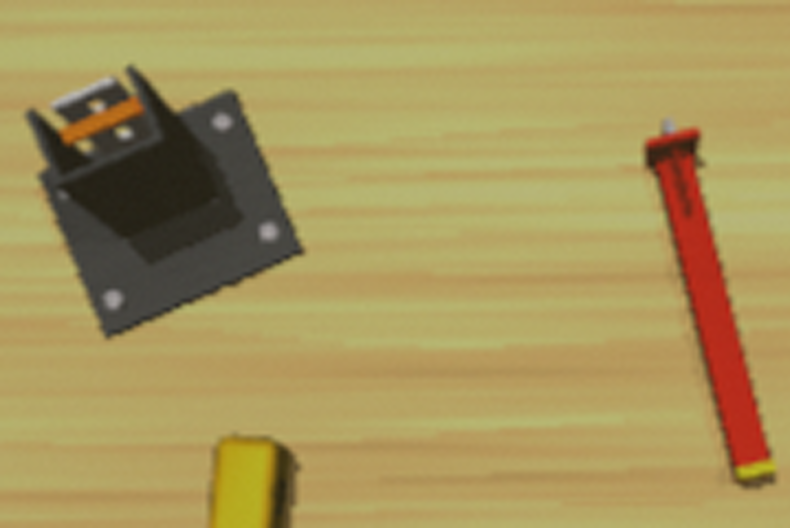

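View pics/B.png

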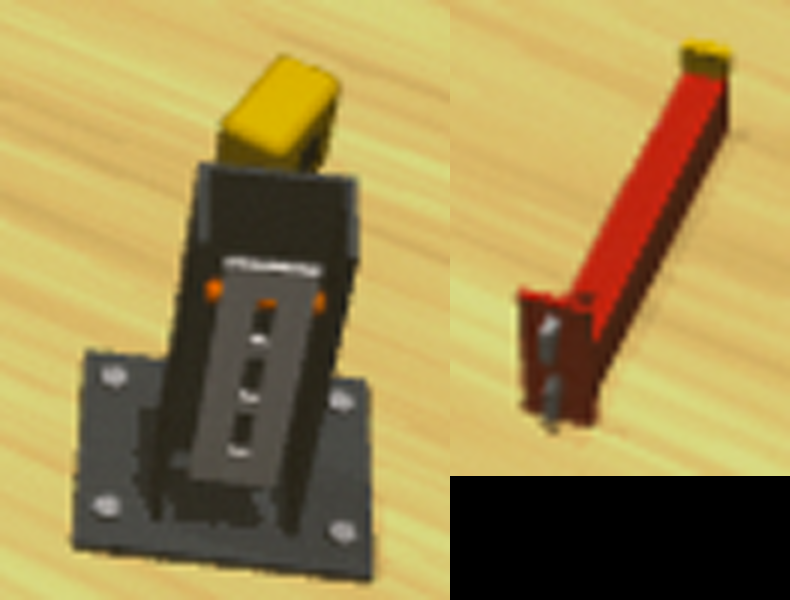

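The scene crop shows the strip with its three slots facing away from the robot, towards the scene camera, so the arm has to be turned round and pushed in from the far side. The red arm's steel tabs are at its far end. In the top crop the foot corners are at (234,90), (303,252) and (107,338), and the plate top is near (672,140).

```bash
cat >> h.py <<'E'
def pose(p): 
    c,s=np.cos(p[2]),np.sin(p[2]); return lambda X:np.asarray(X,float)@np.array([[c,s,0],[-s,c,0],[0,0,1]])+[p[0],p[1],0]
def box(a,b): return np.array([[x,y,z] for x in(a[0],b[0]) for y in(a[1],b[1]) for z in(a[2],b[2])],float)
HB=[box((-220,-12,0),(-5,12,36)),box((-220,-12,0),(-212,12,52)),box((-5,-17,0),(0,17,76))]
def render(s,bx,p,k=4):
    m=np.zeros((480*k,640*k),np.uint8)
    for b in bx: cv2.fillConvexPoly(m,cv2.convexHull(np.round((w2pix(s,pose(p)(b))+.5)*k).astype(np.int32)),1)
    return cv2.resize(m.astype(np.float32),(640,480),interpolation=cv2.INTER_AREA)
E
python3 - <<'E'
from h import *
from scipy.optimize import minimize,least_squares
d=pickle.load(open("d0.pkl","rb"))
def hm(s,roi):
    h=cv2.cvtColor(s["img"],cv2.COLOR_BGR2HSV); H,S,V=cv2.split(h)
    m=(((H<6)|(H>174))&(S>150)&(V>30))|((H>20)&(H<32)&(S>200)&(V>90)); o=np.zeros(m.shape,np.float32); x0,x1,y0,y1=roi; o[y0:y1,x0:x1]=m[y0:y1,x0:x1]; return o
T,S=d["top"],d["scene"]
mt,ms=hm(T,(322,360,212,304)),hm(S,(285,328,208,270))
print(mt.sum(),ms.sum())
for use in((1,1),(1,0),(0,1)):
    f=lambda q:(use[0]*((render(T,HB,(q[0],q[1],q[2]/100))-mt)**2).sum()+use[1]*((render(S,HB,(q[0],q[1],q[2]/100))-ms)**2).sum())
    o=minimize(f,[585,-125,22],method="Nelder-Mead",options=dict(initial_simplex=[[585,-125,22],[595,-125,22],[585,-115,22],[585,-125,27]]))
    print(use,o.x,np.degrees(o.x[2]/100),o.fun)
cA=np.array([(234,90),(303,252),(107,338)])/4.4+[180,190]-.4
oA=[(-60,70,8),(60,70,8),(60,-70,8)]
cB=np.array([(85,352),(370,380),(373,570)])/6+[360,225]-.4
oB=[(60,-70,8),(60,70,8),(-60,70,8)]
# post yaw ~ -157deg: post +y -> world (0.39,-0.92)
for use in((1,1),(1,0),(0,1)):
    g=lambda q:np.r_[use[0]*(w2pix(T,pose(q)(oA))-cA).ravel(),use[1]*(w2pix(S,pose(q)(oB))-cB).ravel()]
    o=least_squares(g,[560,230,-2.74],x_scale=[10,10,.1]);print(use,o.x,np.degrees(o.x[2]),o.fun.round(1))
E
```

```text
589.0 255.0
(1, 1) [ 588.30913486 -124.26911902   23.60160743] 13.522724957290754 569.8125
(1, 0) [ 589.51170992 -123.70569738   22.87780905] 13.108019030653184 169.76953125
(0, 1) [ 537.56166111 -120.09811667   37.76371274] 21.637013589514567 322.66796875
(1, 1) [523.1870126  229.52008258  -2.08700868] -119.5767892246498 [-28.4   7.5  -8.5  -9.6  11.2  13.1  40.6  -8.8 -45.    3.6 -21.2   1.3]
(1, 0) [553.01937422 205.25753984  -2.73094301] -156.4715085747406 [-0.  -0.3  0.3  0.1 -0.2  0.2  0.   0.  -0.  -0.  -0.  -0. ]
(0, 1) [493.58811971 214.63232301  -0.61485592] -35.22864911158418 [ -0.    0.   -0.   -0.    0.   -0.    4.2  -5.7 -19.4  23.9  15.9 -20.9]
```

Run:
```python
from h import *
from scipy.optimize import minimize,least_squares
d=pickle.load(open("d0.pkl","rb"))
def hm(s,roi):
    h=cv2.cvtColor(s["img"],cv2.COLOR_BGR2HSV); H,S,V=cv2.split(h)
    m=(((H<9)|(H>172))&(S>130))|((H>20)&(H<32)&(S>200)); o=np.zeros(m.shape,np.float32); x0,x1,y0,y1=roi; o[y0:y1,x0:x1]=m[y0:y1,x0:x1]; return o
T,S=d["top"],d["scene"]
mt,ms=hm(T,(322,360,212,304)),hm(S,(285,328,208,270))
print(mt.sum(),ms.sum())
x0=[589,-124,22.9]
for use in((1,1),(1,0),(0,1)):
    f=lambda q:(use[0]*((render(T,HB,(q[0],q[1],q[2]/100))-mt)**2).sum()+use[1]*((render(S,HB,(q[0],q[1],q[2]/100))-ms)**2).sum())
    o=minimize(f,x0,method="Nelder-Mead",options=dict(initial_simplex=[x0,[595,-124,23],[589,-118,22],[589,-124,27]]))
    print(use,o.x,np.degrees(o.x[2]/100),o.fun)
    if use==(1,1): q=o.x
q[2]/=100
V=[]
for s,m,(x,y) in((T,mt,(315,205)),(S,ms,(280,200))):
    r_=render(s,HB,q); im=s["img"].copy(); e=cv2.morphologyEx((r_>.5).astype(np.uint8),cv2.MORPH_GRADIENT,np.ones((2,2))); im[e>0]=(255,255,0)
    for a in(im,cv2.cvtColor((m*255).astype(np.uint8),cv2.COLOR_GRAY2BGR)): V.append(cv2.resize(a[y:y+105,x:x+50],(200,420),interpolation=cv2.INTER_NEAREST))
cv2.imwrite("pics/V.png",np.hstack(V))
cA=np.array([(234,90),(303,252),(107,338)])/4.4+[180,190]-.4
oA=[(-60,-0,8)]
oA=[(-60,70,8),(60,70,8),(60,-70,8)]
cB=np.array([(85,352),(370,380),(373,565),(72,535)])/6+[360,225]-.4
oB=[(60,70,8),(60,-70,8),(-60,-70,8),(-60,70,8)]
for use in((1,1),(1,0),(0,1)):
    g=lambda q:np.r_[use[0]*(w2pix(T,pose(q)(oA))-cA).ravel(),use[1]*(w2pix(S,pose(q)(oB))-cB).ravel()]
    o=least_squares(g,[560,230,-2.74],x_scale=[10,10,.1]);print(use,o.x,np.degrees(o.x[2]),o.fun.round(1))
```

```text
653.0 398.0
(1, 1) [ 589.86606952 -122.98001646   23.58623902] 13.513919506124891 366.890625
(1, 0) [ 590.79166667 -122.375        23.22708333] 13.308138453986558 106.0703125
(0, 1) [ 585.20758184 -120.95853625   26.4861443 ] 15.175442840385218 248.0
(1, 1) [552.64250751 207.0608586   -2.72819461] -156.31403680071264 [-0.7 -0.2 -0.3  0.1 -0.8  0.4 -0.4 -1.2 -0.7 -0.9 -0.2  1.  -0.4  0.3]
(1, 0) [553.01937422 205.25753984  -2.73094301] -156.4715085747406 [-0.  -0.3  0.3  0.1 -0.2  0.2 -0.  -0.  -0.  -0.  -0.   0.  -0.   0. ]
(0, 1) [552.44618334 208.36131513  -2.72921001] -156.37221513913093 [-0.  -0.  -0.   0.  -0.   0.   0.  -1.1 -0.3 -0.8  0.3  1.2 -0.   0.5]
```

View pics/V.png

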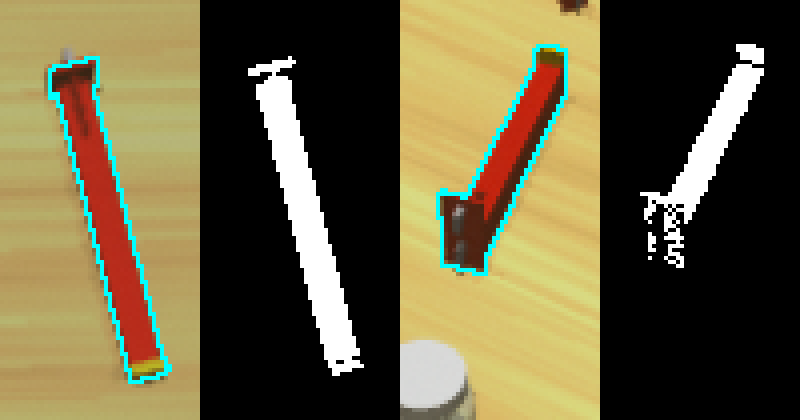

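The outlines match the red arm and the foot well. The hanger is at (590,-123), yaw 13.4°; the post is at (552.7,207), yaw -156.4°. Now I'll move above the grip point, which is near (493,-146).

Emit:
step_arm(targets=[[[250,-694.5,-50,0,0,0.653],[250,-694.5,-50,0,0,0.653],[250,-694.5,-50,0,0,0.653],[250,-694.5,-50,0,0,0.653],[250,-694.5,-50,0,0,0.653],[250,-694.5,-50,0,0,0.653],[250,-694.5,-50,0,0,0.653],[250,-694.5,-50,0,0,0.653],[250,-694.5,-50,0,0,0.653],[250,-694.5,-50,0,0,0.653],[250,-694.5,-50,0,0,0.653],[250,-694.5,-50,0,0,0.653]]], fingers=-1, newtons=60)

```text
time: 1.1
tool_pos: [408.9, 85.8, 219.9]
tcp_rot: [180.0, 0.0, -166.5]
ft_force: [-0.1, 1.0, 0.1]
finger_gap: 85.4
grip_force: 0.0
```

Emit:
step_arm(targets=[[[81,-224,-30,0,0,0],[81,-224,-40,0,0,0],[81,-224,-60,0,0,0],[81,-224,-80,0,0,0],[81,-224,-100,0,0,0],[81,-224,-120,0,0,0],[81,-224,-120,0,0,0],[81,-224,-120,0,0,0],[81,-224,-120,0,0,0]]])

```text
time: 1.85
tool_pos: [488.3, -136.5, 98.0]
tcp_rot: [179.8, -0.2, -166.6]
ft_force: [0.5, -0.4, -0.0]
finger_gap: 85.2
grip_force: 0.0
```

Emit:
step_arm(targets=[[[0,0,0,0,0,0]]])

```text
time: 1.93
tool_pos: [489.9, -135.9, 100.5]
tcp_rot: [180.0, -0.0, -166.5]
ft_force: [0.1, 0.5, 0.6]
finger_gap: 85.6
grip_force: 0.0
```

Emit:
step_arm(targets=[[[3,-10,-20,0,0,0],[3,-10,-50,0,0,0],[3,-10,-66,0,0,0],[3,-10,-72,0,0,0],[3,-10,-72,0,0,0],[3,-10,-72,0,0,0]]])

```text
time: 2.43
tool_pos: [494.0, -146.0, 29.8]
tcp_rot: [-179.9, 0.1, -166.4]
ft_force: [-0.3, 0.2, 0.3]
finger_gap: 85.2
grip_force: 0.0
```

Emit:
step_arm(targets=[[[0,0,0,0,0,0],[0,0,0,0,0,0],[0,0,0,0,0,0],[0,0,0,0,0,0],[0,0,0,0,0,0],[0,0,0,0,0,0],[0,0,0,0,0,0],[0,0,0,0,0,0]]], fingers=1, newtons=60)

```text
time: 3.1
tool_pos: [493.5, -146.5, 28.8]
tcp_rot: [-180.0, 0.0, -166.5]
ft_force: [-0.6, 0.2, 5.3]
finger_gap: 23.1
grip_force: 61.0
```

Emit:
step_arm(targets=[[[0,0,5,0,0,0],[0,0,20,0,0,0],[0,0,45,0,0,0],[0,0,75,0,0,0],[0,0,110,0,0,0],[0,0,145,0,0,0],[0,0,180,0,0,0],[0,0,205,0,0,0],[0,0,222,0,0,0],[0,0,230,0,0,0],[0,0,230,0,0,0]]], newtons=100)

```text
time: 4.02
tool_pos: [493.6, -146.6, 259.9]
tcp_rot: [-179.9, 0.1, -166.5]
ft_force: [0.3, 1.1, -4.4]
finger_gap: 22.3
grip_force: 98.4
```

Emit:
step_arm(targets=[[[5,5,0,0,0,-0.05],[15,20,0,0,0,-0.15],[30,45,0,0,0,-0.27],[48,78,0,0,0,-0.39],[66,114,0,0,0,-0.51],[84,150,0,0,0,-0.63],[102,186,0,0,0,-0.75],[120,222,0,0,0,-0.87],[138,258,0,0,0,-0.99],[156,290,0,0,0,-1.11],[170,315,0,0,0,-1.23],[182,335,0,0,0,-1.35]]])

```text
time: 5.02
tool_pos: [674.3, 191.4, 254.1]
tcp_rot: [-179.7, -0.1, 115.9]
ft_force: [0.0, -0.2, -4.2]
finger_gap: 22.3
grip_force: 98.6
```

Emit:
step_arm(targets=[[[5,15,0,0,0,-0.12],[10,28,0,0,0,-0.24],[15,40,0,0,0,-0.36],[20,52,0,0,0,-0.48],[24,64,0,0,0,-0.6],[27,74,0,0,0,-0.72],[29,80,0,0,0,-0.84],[29,83,0,0,0,-0.96],[29,83,0,0,0,-1.08],[29,83,0,0,0,-1.2],[29,83,0,0,0,-1.32],[29,83,0,0,0,-1.44]]])

```text
time: 6.02
tool_pos: [702.9, 271.5, 254.0]
tcp_rot: [-179.9, 0.3, 33.3]
ft_force: [0.2, 0.2, -3.2]
finger_gap: 22.3
grip_force: 98.7
```

Emit:
step_arm(targets=[[[0,0,0,0,0,-0.1],[0,0,0,0,0,-0.16],[0,0,0,0,0,-0.174],[0,0,0,0,0,-0.174],[0,0,0,0,0,-0.174]]])

```text
time: 6.43
tool_pos: [703.4, 271.5, 256.2]
tcp_rot: [-180.0, 0.2, 23.8]
ft_force: [-0.1, -0.7, -3.2]
finger_gap: 22.8
grip_force: 98.7
```

Run:
```python
from bench import r, vision
import cv2,pickle
d={}
for n in("scene","top","wrist"):
    s=vision.snapshot(n); s["q"]=r.sense(); d[n]=s
print(d["wrist"]["q"]["tool_pos"],d["wrist"]["q"]["tcp_rot"],d["wrist"]["q"]["joint_pos"],d["wrist"]["q"]["ft_force"],d["wrist"]["eye"],d["wrist"]["attitude"],d["wrist"]["mtx"])
cv2.imwrite("pics/w1.png",d["wrist"]["img"])
pickle.dump(d,open("d1.pkl","wb"))
```

```text
[703.85442802 271.67155731 257.61974378] [-1.79995301e+02  3.79314236e-02  2.37745589e+01] [1.72140470e+01 3.22462196e+01 5.44753729e+01 3.34641451e-04
 9.33166274e+01 8.34395089e+01] [-0.6752102   0.69305331 -3.03706957] [769.18494174 300.48039682 377.68229189] [-1.63530546e+01 -4.99575102e-02 -6.62309933e+01] [[371.64829954   0.         319.12339224]
 [  0.         371.64829954 232.69729742]
 [  0.           0.           1.        ]]
```

View pics/w1.png

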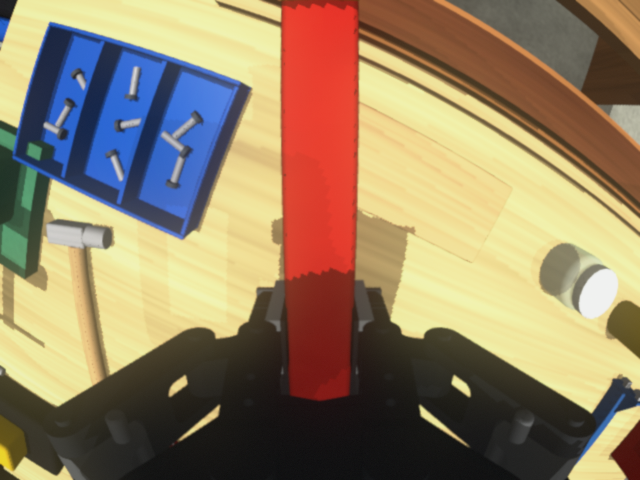

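The wrist view looks back along the bar. The grip is central between the pads (column 320) and the post is out of sight behind the hand. I'll estimate the strip's sideways offset from the first scene picture to narrow the search.

Run:
```python
from h import *
from scipy.optimize import least_squares
d=pickle.load(open("d0.pkl","rb"));S=d["scene"];q=(552.6,207.2,-2.7288)
cB=np.array([(225,270),(322,278),(190,480),(285,487)])/6+[360,225]-.4
for o in(-6,0,6):
    P=[(-25,20+o,190),(-25,-20+o,190),(-25,20+o,45),(-25,-20+o,45)]
    print(o,(w2pix(S,pose(q)(P))-cB).round(1).tolist())
s=cv2.resize(S["img"][225:330,360:435],None,fx=5.7,fy=5.7,interpolation=cv2.INTER_CUBIC)
im=s.copy()
def dr(P,c):
    p=(w2pix(S,pose(q)(P))-[360,225]+.5)*5.7-.5
    cv2.polylines(im,[np.round(p).astype(np.int32)],True,c,1)
dr([(-25,20,190),(-25,-20,190),(-25,-20,45),(-25,20,45)],(0,255,255))
for a,b in((67,95),(105,133),(143,171)): dr([(-25,4.2,b),(-25,-4.2,b),(-25,-4.2,a),(-25,4.2,a)],(0,255,0))
dr([(-60,70,8),(-60,-70,8),(60,-70,8),(60,70,8)],(255,255,0)); dr([(25,34,200),(25,-34,200),(25,-34,8),(25,34,8)],(255,0,255))
cv2.imwrite("pics/C.png",np.hstack([im,s])[:, :800])
```

```text
-6 [[2.3, -7.0], [1.9, -6.7], [1.7, -6.3], [0.3, -5.9]]
0 [[-0.0, -7.2], [-0.5, -6.9], [-0.4, -6.6], [-1.8, -6.2]]
6 [[-2.4, -7.4], [-2.9, -7.2], [-2.6, -6.8], [-4.0, -6.4]]
```

View pics/C.png

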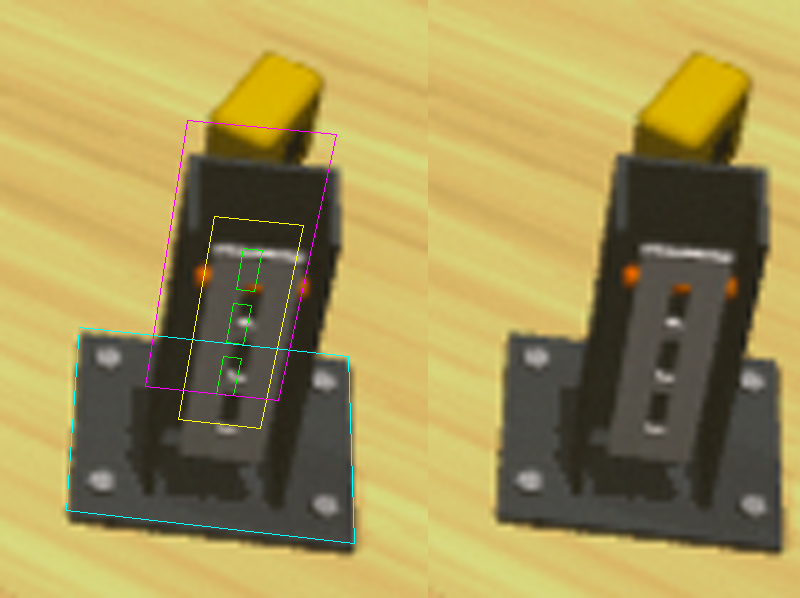

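The overlay shows that the foot fits but the upright stands about 6 px nearer the camera. So the upright isn't centred on its foot, and I'll refit using its own corners.

Run:
```python
from h import *
from scipy.optimize import least_squares
d=pickle.load(open("d0.pkl","rb"));S=d["scene"];T=d["top"]
a=(np.array([(130,66),(27,110),(162,138),(58,187)])+.5)/4.4+[180,190]-.5
oa=np.array([(-25,34,200),(-25,-34,200),(25,34,200),(25,-34,200)],float)
b=(np.array([(190,155),(340,170)])+.5)/5.7+[360,225]-.5; ob=np.array([(25,34,200),(25,-34,200)],float)
c=(np.array([(212,257),(303,263),(182,456),(267,463)])+.5)/5.7+[360,225]-.5
def g(q,u=(1,1)):
    oc=np.array([(-25,20+q[3],190),(-25,-20+q[3],190),(-25,20+q[3],45),(-25,-20+q[3],45)])
    P=pose(q); return np.r_[u[0]*(w2pix(T,P(oa))-a).ravel(),u[1]*(w2pix(S,P(ob))-b).ravel(),u[1]*(w2pix(S,P(oc))-c).ravel()]
for u in((1,1),(1,0),(0,1)):
    o=least_squares(g,[560,215,-2.73,0],x_scale=[10,10,.1,5],args=(u,));print(u,o.x,np.degrees(o.x[2]),o.fun.round(1))
```

```text
(1, 1) [572.47124506 215.53876635  -2.7304063   -1.61317652] -156.4407571434914 [-0.  -1.  -1.3 -0.4  0.1  0.2 -1.1 -0.3 -0.8 -0.4 -0.7 -0.4  0.7 -1.1
  0.6 -0.5 -0.4 -0.4 -0.7 -0. ]
(1, 0) [571.52141315 214.04481927  -2.71936557   0.        ] -155.80816989819408 [ 0.4 -0.7 -0.8  0.2  0.7  0.3 -0.3  0.2 -0.  -0.  -0.  -0.  -0.  -0.
 -0.  -0.  -0.  -0.  -0.  -0. ]
(0, 1) [573.06961109 218.39263873  -2.71185323   1.34917727] -155.37774494031538 [-0.  -0.  -0.  -0.  -0.  -0.  -0.  -0.  -0.1  0.3  0.  -0.1  0.6 -0.5
  0.6 -0.2 -0.5  0.1 -0.8  0.3]
```

Emit:
step_arm(targets=[[[3,3,0,0,0,0],[6,6,0,0,0,0],[6,6,-15,0,0,0],[6,6,-40,0,0,0],[6,6,-70,0,0,0],[6,6,-95,0,0,0],[6,6,-115,0,0,0],[6,6,-127,0,0,0],[6,6,-130.5,0,0,0],[6,6,-130.5,0,0,0],[6,6,-130.5,0,0,0],[6,6,-130.5,0,0,0]]])

```text
time: 7.58
tool_pos: [711.4, 278.2, 130.5]
tcp_rot: [180.0, -0.2, 23.7]
ft_force: [-0.1, -0.5, -2.9]
finger_gap: 22.5
grip_force: 98.7
```

Run:
```python
from bench import r, vision
from h import *
d={}
for n in("scene","top"):
    s=vision.snapshot(n); d[n]=s
q=r.sense();print(q["tool_pos"],q["tcp_rot"],q["ft_force"],q["wrist_torque"])
pickle.dump(d,open("d2.pkl","wb"))
a=d["scene"]["img"][215:340,340:465];b=d["top"]["img"][150:250,180:280]
cv2.imwrite("pics/D.png",np.hstack([cv2.resize(a,(400,400),interpolation=cv2.INTER_CUBIC),cv2.resize(b,(400,400),interpolation=cv2.INTER_CUBIC)]))
```

```text
[711.12912146 278.11352425 130.12316049] [179.97957508  -0.19709296  23.711392  ] [-0.14252338  0.40071696 -3.23631233] [ 0.00912321  0.03287246 -0.02560636]
```

View pics/D.png

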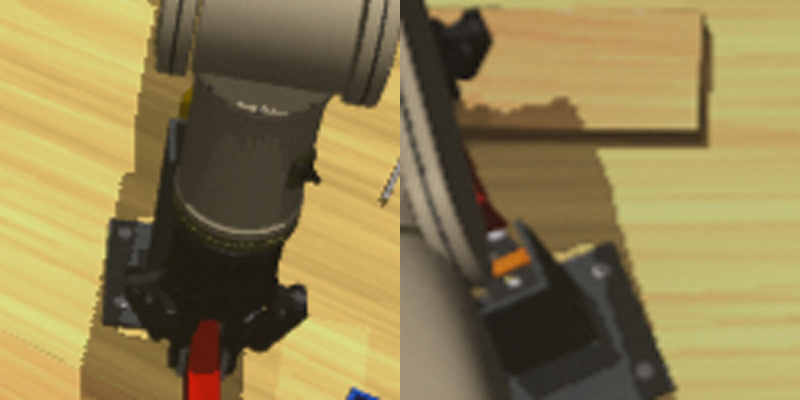

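The top crop shows the red plate in line with the orange catch (512,262) and just outside the strip. The scene crop is mostly hidden by the hand. I'll go in slowly and watch the force.

Emit:
step_arm(targets=[[[-3.7,-1.6,-1.5,0,0,0],[-7.3,-3.2,-3,0,0,0],[-10,-4.4,-3,0,0,0],[-11,-4.8,-3,0,0,0],[-11,-4.8,-3,0,0,0]]])

```text
time: 8.1
tool_pos: [698.5, 272.7, 124.7]
tcp_rot: [-180.0, 0.0, 23.7]
ft_force: [0.1, 1.1, -4.1]
finger_gap: 22.6
grip_force: 98.7
```

Emit:
step_arm(targets=[[[-0.9,-0.4,0,0,0,0],[-1.8,-0.8,0,0,0,0],[-1.8,-0.8,0,0,0,0]]])

```text
time: 8.35
tool_pos: [697.4, 272.2, 124.9]
tcp_rot: [180.0, -0.0, 23.7]
ft_force: [1.0, 0.9, -3.8]
finger_gap: 22.5
grip_force: 98.7
```

Emit:
step_arm(targets=[[[-0.9,-0.4,0,0,0,0],[-1.8,-0.8,0,0,0,0],[-1.8,-0.8,0,0,0,0]]])

```text
time: 8.6
tool_pos: [697.3, 272.2, 125.6]
tcp_rot: [180.0, -0.3, 23.7]
ft_force: [10.1, 4.5, -7.7]
finger_gap: 22.2
grip_force: 98.4
```

Contact with the strip face came within about 1 mm of where I expected it, at roughly 11 N. I'll ease off and feel sideways.

Emit:
step_arm(targets=[[[0.6,0.3,0,0,0,0],[0.8,-0.15,0,0,0,0],[1.0,-0.6,0,0,0,0],[1.2,-1.05,0,0,0,0],[1.4,-1.5,0,0,0,0]]])

```text
time: 9.02
tool_pos: [697.7, 271.1, 125.3]
tcp_rot: [-179.9, -0.2, 23.7]
ft_force: [4.5, 5.8, -4.6]
finger_gap: 22.7
grip_force: 98.6
```

Emit:
step_arm(targets=[[[0.2,-0.45,0,0,0,0],[0.4,-0.9,0,0,0,0],[0.6,-1.4,0,0,0,0]]])

```text
time: 9.27
tool_pos: [697.2, 268.4, 124.6]
tcp_rot: [180.0, 0.0, 23.7]
ft_force: [-0.3, -0.4, -3.6]
finger_gap: 22.6
grip_force: 98.8
```

The force fell to nothing as the tabs found the slots. Now pushing in.

Emit:
step_arm(targets=[[[-0.9,-0.4,0,0,0,0],[-1.8,-0.8,0,0,0,0],[-2.75,-1.2,0,0,0,0],[-2.75,-1.2,0,0,0,0]]])

```text
time: 9.6
tool_pos: [694.3, 267.1, 124.5]
tcp_rot: [-180.0, 0.0, 23.7]
ft_force: [0.7, -0.3, -3.7]
finger_gap: 22.6
grip_force: 98.8
```

Emit:
step_arm(targets=[[[-0.9,-0.4,0,0,0,0],[-1.8,-0.8,0,0,0,0],[-1.8,-0.8,0,0,0,0]]])

```text
time: 9.85
tool_pos: [692.7, 266.4, 124.7]
tcp_rot: [-180.0, 0.0, 23.7]
ft_force: [0.2, 0.2, -3.5]
finger_gap: 22.4
grip_force: 98.8
```

Emit:
step_arm(targets=[[[-0.9,-0.4,0,0,0,0],[-1.8,-0.8,0,0,0,0],[-1.8,-0.8,0,0,0,0]]])

```text
time: 10.1
tool_pos: [691.0, 265.6, 124.7]
tcp_rot: [180.0, -0.0, 23.7]
ft_force: [1.5, 0.1, -3.6]
finger_gap: 22.1
grip_force: 98.8
```

Emit:
step_arm(targets=[[[-0.9,-0.4,0,0,0,0],[-1.8,-0.8,0,0,0,0],[-1.8,-0.8,0,0,0,0]]])

```text
time: 10.35
tool_pos: [689.8, 265.1, 125.0]
tcp_rot: [180.0, -0.1, 23.7]
ft_force: [4.4, 1.8, -4.7]
finger_gap: 22.6
grip_force: 98.7
```

Emit:
step_arm(targets=[[[-0.9,-0.4,0,0,0,0],[-1.8,-0.8,0,0,0,0],[-1.8,-0.8,0,0,0,0]]])

```text
time: 10.6
tool_pos: [688.3, 264.4, 125.1]
tcp_rot: [180.0, -0.2, 23.7]
ft_force: [5.5, 2.5, -5.7]
finger_gap: 22.6
grip_force: 98.3
```

Emit:
step_arm(targets=[[[-0.5,-0.2,0,0,0,0],[-0.9,-0.4,0,0,0,0],[-0.9,-0.4,0,0,0,0]]])

```text
time: 10.85
tool_pos: [688.4, 264.5, 125.3]
tcp_rot: [180.0, -0.3, 23.7]
ft_force: [11.4, 5.5, -8.5]
finger_gap: 22.3
grip_force: 98.2
```

The plate is flat on the strip at about 12 N, so now down in small steps.

Emit:
step_arm(targets=[[[0.3,0.1,-1,0,0,0],[0.3,0.1,-2,0,0,0],[0.3,0.1,-3,0,0,0]]])

```text
time: 11.1
tool_pos: [688.3, 264.4, 123.5]
tcp_rot: [180.0, -0.2, 23.7]
ft_force: [5.5, 2.8, 0.8]
finger_gap: 22.3
grip_force: 99.2
```

Emit:
step_arm(targets=[[[0,0,-1,0,0,0],[0,0,-2,0,0,0],[0,0,-3,0,0,0]]])

```text
time: 11.35
tool_pos: [688.4, 264.3, 120.7]
tcp_rot: [180.0, -0.2, 23.7]
ft_force: [5.2, 1.9, 1.2]
finger_gap: 22.2
grip_force: 99.2
```

Emit:
step_arm(targets=[[[-0.2,-0.1,-1,0,0,0],[-0.2,-0.1,-2,0,0,0],[-0.2,-0.1,-3,0,0,0]]])

```text
time: 11.6
tool_pos: [688.4, 264.3, 118.0]
tcp_rot: [180.0, -0.3, 23.7]
ft_force: [5.9, 3.4, 0.6]
finger_gap: 22.7
grip_force: 99.4
```

Emit:
step_arm(targets=[[[0,0,-0.7,0,0,0],[0,0,-1.4,0,0,0],[0,0,-2,0,0,0]]])

```text
time: 11.85
tool_pos: [688.2, 264.2, 115.7]
tcp_rot: [180.0, -0.3, 23.7]
ft_force: [5.1, 1.8, -1.8]
finger_gap: 22.6
grip_force: 99.1
```

Emit:
step_arm(targets=[[[0,0,-0.5,0,0,0],[0,0,-1,0,0,0],[0,0,-1,0,0,0]]])

```text
time: 12.1
tool_pos: [688.3, 264.2, 114.6]
tcp_rot: [180.0, -0.3, 23.7]
ft_force: [5.3, 3.4, -0.8]
finger_gap: 22.8
grip_force: 99.2
```

Emit:
step_arm(targets=[[[0,0,-0.5,0,0,0],[0,0,-1,0,0,0],[0,0,-1,0,0,0]]])

```text
time: 12.35
tool_pos: [688.3, 264.2, 113.9]
tcp_rot: [180.0, -0.3, 23.7]
ft_force: [5.0, 2.8, 0.8]
finger_gap: 22.7
grip_force: 99.3
```

Emit:
step_arm(targets=[[[0,0,-0.5,0,0,0],[0,0,-1,0,0,0],[0,0,-1,0,0,0]]])

```text
time: 12.6
tool_pos: [688.3, 264.2, 113.4]
tcp_rot: [180.0, -0.3, 23.7]
ft_force: [5.2, 2.1, 5.8]
finger_gap: 22.4
grip_force: 99.9
```

Emit:
step_arm(targets=[[[0,0,-0.5,0,0,0],[0,0,-1,0,0,0],[0,0,-1,0,0,0]]])

```text
time: 12.85
tool_pos: [688.4, 264.3, 113.0]
tcp_rot: [180.0, -0.3, 23.7]
ft_force: [4.0, 1.2, 8.5]
finger_gap: 22.3
grip_force: 100.3
```

Emit:
step_arm(targets=[[[0,0,-0.5,0,0,0],[0,0,-0.7,0,0,0],[0,0,-0.7,0,0,0]]])

```text
time: 13.1
tool_pos: [688.4, 264.3, 112.8]
tcp_rot: [180.0, -0.3, 23.7]
ft_force: [1.2, 1.2, 10.6]
finger_gap: 22.6
grip_force: 100.6
```

Run:
```python
from bench import r, vision
from h import *
d={}
for n in("scene","top"):
    s=vision.snapshot(n); d[n]=s
q=r.sense();print(q["tool_pos"],q["tcp_rot"],q["ft_force"],q["wrist_torque"])
pickle.dump(d,open("d3.pkl","wb"))
a=d["scene"]["img"][215:340,340:465];b=d["top"]["img"][195:245,180:230]
cv2.imwrite("pics/E.png",np.hstack([cv2.resize(a,(400,400),interpolation=cv2.INTER_CUBIC),cv2.resize(b,(400,400),interpolation=cv2.INTER_CUBIC)]))
```

```text
[688.44247842 264.29059691 112.75385035] [179.96822511  -0.29794704  23.7121357 ] [1.76504081 1.15900388 9.18239135] [-0.22456568  0.71171423 -0.05969041]
```

View pics/E.png

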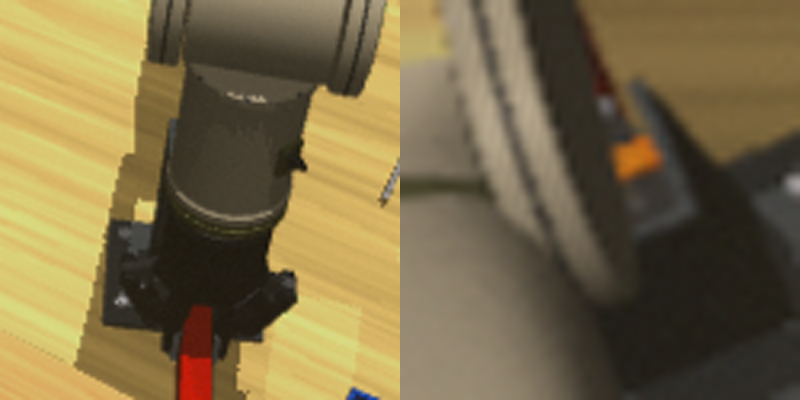

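The plate is behind the strip's end and the arm is level. The orange catch's right end is visible at (640,160) in the right-hand crop. I'll compare that patch with the earlier top pictures.

Run:
```python
from h import *
I={k:pickle.load(open(f"d{k}.pkl","rb"))["top"]["img"].astype(float) for k in(0,2,3)}
m=lambda i:np.clip(i[...,2]-i[...,0]-60,0,None)
ys,xs=slice(208,222),slice(207,213)
for k in I:
    w=m(I[k])[ys,xs]; r=np.arange(208,222)
    print(k,[(x+207,round((w[:,x]*r).sum()/(w[:,x].sum()+1e-6),2),int(w[:,x].sum())) for x in range(w.shape[1])])
```

```text
0 [(207, np.float64(214.94), 377), (208, np.float64(214.04), 363), (209, np.float64(213.92), 360), (210, np.float64(213.61), 339), (211, np.float64(213.99), 193), (212, np.float64(214.35), 17)]
2 [(207, np.float64(215.03), 400), (208, np.float64(214.56), 377), (209, np.float64(214.05), 396), (210, np.float64(213.63), 388), (211, np.float64(213.97), 224), (212, np.float64(214.36), 22)]
3 [(207, np.float64(214.57), 253), (208, np.float64(214.54), 368), (209, np.float64(214.04), 394), (210, np.float64(213.62), 383), (211, np.float64(213.99), 218), (212, np.float64(214.39), 23)]
```

The catch is back at its rest position to within 0.02 px, so it has sprung out. I'll take off the load and let go.

Emit:
step_arm(targets=[[[0,0,0.7,0,0,0],[0,0,1.5,0,0,0],[0,0,1.5,0,0,0]]])

```text
time: 13.45
tool_pos: [688.3, 264.2, 113.3]
tcp_rot: [180.0, -0.3, 23.7]
ft_force: [4.7, 2.0, 6.0]
finger_gap: 22.3
grip_force: 99.9
```

Emit:
step_arm(targets=[[[0,0,0,0,0,0],[0,0,0,0,0,0],[0,0,0,0,0,0],[0,0,0,0,0,0],[0,0,0,0,0,0],[0,0,0,0,0,0]]], fingers=-0.2, newtons=20)

```text
time: 13.95
tool_pos: [686.4, 263.5, 110.1]
tcp_rot: [-180.0, 0.0, 23.7]
ft_force: [0.9, -0.0, -0.5]
finger_gap: 51.4
grip_force: 0.0
```

Released. Now retreating straight up, then looking.

Emit:
step_arm(targets=[[[0,0,5,0,0,0],[0,0,15,0,0,0],[0,0,35,0,0,0],[0,0,60,0,0,0],[0,0,90,0,0,0],[0,0,125,0,0,0],[0,0,160,0,0,0],[0,0,190,0,0,0],[0,-35,200,0,0,0],[0,-75,200,0,0,0],[0,-115,200,0,0,0],[0,-155,200,0,0,0]]])

```text
time: 14.95
tool_pos: [686.6, 107.5, 312.6]
tcp_rot: [179.9, -0.1, 23.8]
ft_force: [1.3, 0.2, 0.3]
finger_gap: 51.1
grip_force: 0.0
```

Emit:
step_arm(targets=[[[0,-40,0,0,0,0],[0,-80,0,0,0,0],[0,-120,0,0,0,0],[0,-160,0,0,0,0],[0,-190,0,0,0,0],[0,-200,0,0,0,0],[0,-200,0,0,0,0]]])

```text
time: 15.53
tool_pos: [686.4, -94.6, 311.5]
tcp_rot: [179.9, -0.0, 23.5]
ft_force: [0.1, 0.5, -0.4]
finger_gap: 51.4
grip_force: 0.0
```

Run:
```python
from bench import r, vision
from h import *
d={n:vision.snapshot(n) for n in("scene","top")}
pickle.dump(d,open("d4.pkl","wb"))
a=d["scene"]["img"][220:360,340:480];b=d["top"]["img"][150:250,170:270]
cv2.imwrite("pics/F.png",np.hstack([cv2.resize(a,(400,400),interpolation=cv2.INTER_CUBIC),cv2.resize(b,(400,400),interpolation=cv2.INTER_CUBIC)]))
m=lambda i:np.clip(i[...,2].astype(float)-i[...,0]-60,0,None)
for k in(0,4):
    w=m(pickle.load(open(f"d{k}.pkl","rb"))["top"]["img"])[208:222,194:213];print(k,((w*np.arange(208,222)[:,None]).sum(0)/(w.sum(0)+1e-6)).round(2))
```

```text
0 [217.39 218.02 218.35 218.22 217.98 217.94 217.43 217.22 217.2  216.75
 216.43 216.03 215.55 214.94 214.04 213.92 213.61 213.99 214.35]
4 [216.76 217.38 217.49 216.37 215.75 216.36 217.46 217.59 217.09 216.67
 216.44 216.02 215.53 215.03 214.55 214.04 213.62 213.96 214.36]
```

View pics/F.png

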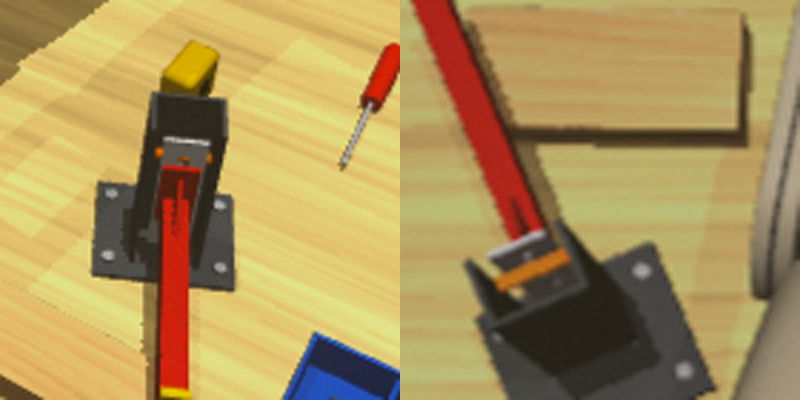

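The red arm hangs from the strip, square to it. The orange catch lies straight at its rest position, at (530,270) in the right-hand crop. Handing in.

```bash
python3 -c "
from bench import r
print(r.hand_in())"
```

```text
the job is handed in; nothing more can be done
None
```

The red arm hangs in the top two slots, pushed down onto its seat and square to the strip, with the orange catch sprung back out over the hook; I released it, backed the robot clear and handed the job in at about 15.6 s, with end-of-move force readings never above about 15 N.

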